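# Gang two dish-rack slats in the bar clamp

## Task

Two wooden slats for mending the dish rack are to be clamped together for drilling: lay the loose slat squarely, flush over the one already lying in the mouth of the bar clamp, and let it go. Then pump the clamp's trigger (squeeze it fully against the handle, let it spring back, and so on; do not push the rod or the pad by hand) until the sprung pad presses the pile's ends and its spring is clearly squeezed, but by no more than about two thirds of its travel, or the wood is bruised. Finish while still holding the trigger squeezed, and leave the cup, the bowl and the cooking stick where they are.

Things in the scene. Friction and masses are not known exactly. Their poses are not given: they have to be found in the camera images.
- clamp: bar clamp fixed on a plank 100 x 330 x 15 mm (x, y, z), itself fixed. Origin: centre of the plank's underside; z up; the rod pushes along +y. The fixed steel jaw at +y is 50 mm wide, inner face at y = 135 mm, top at z = 70 mm; slats lie on the plank against it, long side along y. At -y stand the handle and, behind it, the trigger: black upright bars 25 mm wide, tops at z = 130 mm
- squeeze (a point): middle of handle and trigger together when fully squeezed, 25 mm below their tops, 105 mm over the plank's underside; fixed to the clamp, same axes. Squeeze from above: one finger on the handle's +y face (22 mm to +y of here), one on the trigger's -y face (32 mm to -y at rest, 22 mm squeezed). Only the trigger moves; handle and trigger are each 14 mm thick
- trigger: the trigger, black upright bar 25 x 14 x 66 mm (x, y, z); origin in its middle across, 105 mm above the plank's underside, 25 mm below its top; axes as the clamp's. It slides along y towards the handle.
- trigger_pull (a joint): how far the trigger is squeezed: 0 at rest, 0.010 m fully home against its stop. A spring of 3 to 4.5 N returns it. While squeezed it carries the rod along one to one (less up to about 1 mm of slack); on the way back the rod stays where it is. Squeezing needs 13 to 25 N.
- jaw: the sliding steel rod 12 mm square with the push plate (44 x 10 x 44 mm) at its +y end; origin: centre of the plate's front (+y) face. It slides along y and stays where it is left (10 N friction). Not to be pushed by hand.
- rod_travel (a joint): how far the rod has advanced towards the fixed jaw, 0 to 0.06 m; at the start 0 to 0.025. With the spring loose the pad's face stands at clamp y = 5 mm + this value (the slats' near ends lie at about y = 45 mm).
- pad: the sprung pad in front of the push plate: steel and rubber plate 50 x 8 x 46 mm (x, y, z); origin: centre of its front (+y) face, 42 mm above the plank's underside. With the spring loose there are 25 mm between its back and the push plate; the gap shrinks as it is pressed in.
- pad_press (a joint): how far the pad is pressed back into its spring: 0 loose, 0.025 m fully squeezed (travel 25 mm). The spring pushes with 0.8 N plus 0.4 N per mm.
- slat_a_mid (a point): centre of the wooden slat that already lies in the clamp's mouth, 50 x 90 x 25 mm (x, y, z), flat, long side along its y, 0 to 3 mm from the fixed jaw
- slat_b_mid (a point): centre of the loose wooden slat lying flat on the work surface, the same 50 x 90 x 25 mm (x, y, z), 55 to 115 g; it goes on top of the other with its long side along the clamp's y, its centre then 25 mm above the other's centre. Grip it across its 50 mm width.
- cup_rim (a point): bystander: centre of the mouth of the green plastic cup, 76 mm wide, 100 mm tall
- bowl_rim (a point): bystander: centre of the mouth of the stainless steel bowl, 160 mm wide, 60 mm tall
- stick: bystander: flat-bladed wooden cooking stick lying along its y, 320 mm long, 18 mm thick; origin under its middle
There are look-alikes about, which are no part of the job. Leave any blue or orange look-alike of the part that bears slat_a_mid alone.

How it is judged (in metres and radians):
On the way, in this order (a step that is already met when the one before it is completed fails the run):
1. the loose slat lies squarely on the other in the clamp's mouth, let go, the pad not yet touching (x of slat_b_mid in the frame of slat_a_mid between -0.006 and 0.006 m and y of slat_b_mid in the frame of slat_a_mid between -0.006 and 0.006 m and z of slat_b_mid in the frame of slat_a_mid between 0.022 and 0.028 m and angle between the y axis of slat_b_mid and the y axis of slat_a_mid, either way round below 0.09 rad and angle between slat_b_mid's own z axis and vertical below 0.06 rad and x of slat_a_mid in the frame of clamp between -0.012 and 0.012 m and y of slat_a_mid in the frame of clamp between 0.0835 and 0.0955 m and contact force between the fingers and slat_b below 0.1 N and value of joint pad_press below 0.001 m), for 0.2 s.
2. the pad has met the slats and its spring gives (value of joint pad_press above 0.003 m), for 0.1 s.
At the end, for the whole second after the job is handed in: fingers hold the trigger squeezed over 5 mm with over 2 N; the pad presses the pile (over 0.5 N), its spring squeezed 3 to 17.5 mm; slats stacked flat against the fixed jaw (within 6 mm), flush within 7 mm across, 3 mm along, square within 0.09 rad; rod still (value of joint pad_press between 0.003 and 0.0175 m and value of joint trigger_pull above 0.005 m and contact force between the fingers and trigger above 2 N and (contact force between pad and slat_a above 0.5 N or contact force between pad and slat_b above 0.5 N) and x of slat_b_mid in the frame of slat_a_mid between -0.007 and 0.007 m and y of slat_b_mid in the frame of slat_a_mid between -0.003 and 0.003 m and z of slat_b_mid in the frame of slat_a_mid between 0.022 and 0.028 m and angle between the y axis of slat_b_mid and the y axis of slat_a_mid, either way round below 0.09 rad and angle between slat_b_mid's own z axis and vertical below 0.06 rad and x of slat_a_mid in the frame of clamp between -0.012 and 0.012 m and y of slat_a_mid in the frame of clamp between 0.0835 and 0.0955 m and linear speed of jaw below 0.005 m/s); the arm keeps its last pose, push and grip.
It fails at once if the pad's spring is squeezed by more than 20 mm: the wood is bruised (value of joint pad_press above 0.02 m).
It fails at once if the robot pushes the rod, the plate or the pad by hand (over 4 N) (contact force between the arm and jaw above 4 N).
It fails at once if the fingers push the rod, the plate or the pad (over 4 N) (contact force between the fingers and jaw above 4 N).
It fails at once if cup, bowl or cooking stick moved by more than 30 mm (distance of any of cup_rim, bowl_rim, stick from where it was at the start of the episode above 0.03 m).
It also fails if it takes over 54 s, if anything falls off the work surface, if the arm or the gripper's body presses on something with over 40 N, if the wrist force passes 120 N, or if a joint passes its speed limit or range.

## Robot

A 6-joint arm with a two-finger parallel gripper is mounted at the origin on the work surface. World frame = base frame: x ahead of the robot, y to its left, z up, the work surface at z = 0. Lengths are in mm, angles in degrees, forces in N, time in s.
With the tool pointing down it reaches from about 350 to 850 mm from the base axis. Payload 8.1 kg.
Tool frame: the origin (TCP) lies midway between the tips of the shut fingers; the grasp point (between the pads) lies 19 mm behind it; z points along the fingers, y is the line along which they close (so a half turn about z gives the same grasp; the last joint's range is limited). The gripper opens to 85 mm and grips with 20 to 120 N. Pads are 22 mm wide; open, the fingers measure 114 mm over their backs; the gripper's body (76 mm by 85 mm) begins 54 mm behind the grasp point. The pads swing forward as they close: fully open they stand 13 mm farther back than shut.
Start: joints at [-80.982, 7.471, 85.268, -0, 87.261, -4.893], TCP at [144.273, -582.401, 231.292] pointing down, gripper open.
Joint ranges: [-169.43, 169.43], [-51.17, 129.36], [1.28, 143.12], [-76.62, 256.62], [0, 156.53], [-152.29, 152.29]. Speed limits (degrees/s): [136.94, 136.94, 159.86, 180, 180, 180].

## Interface

Orientations are given as [roll, pitch, yaw] about the fixed x, y, z axes, in that order (R = Rz(yaw) Ry(pitch) Rx(roll)).
In Python, from bench import r gives the robot as it stands.
- The arm moves only by the tool step_arm, never from a script. Its arguments are lists of equal length, an entry for each row: "delta_pos": the shift along the world's x, y, z in units of 200 mm (1.0 is 200 mm), a list of three; "spin": the turn about the world's z in units of 180 degrees (1.0 is 180 degrees). In form: {"delta_pos": [[dx, dy, dz], ...], "spin": [spin, ...]}. A call has 1 to 8 rows; each row shifts and turns the commanded pose from where the row before left it; what a row does not reach is not made up. A row lasts 1/8 s, in which the tool goes at most 62.5 mm and 10.7 degrees, less where a joint would pass 70% of its speed; a pose out of reach is approached as far as the arm can. A call with a number of a shift or a turn outside -1 to 1 is refused whole. A call with a gripper value outside its range is refused whole. "gripper" is the opening, from -1 (shut) to 1 (fully open), set as the call begins (left out, the last holds). The fingers move at their own pace and stop on an object; "squeeze" is the grip in N (left out, the last holds). Time passes only in rows, so rows that do not move let the fingers close. It gives the time, the measured TCP pose, the force, the opening and the grip force at its end, in the units of the state.
- r.sense(): the state, without advancing time (a new reading comes with each control period).
- r.snapshot(name): name is "scene" or "top" or "wrist"; returns a dict with "pixels" (420x560x3 uint8, blue, green, red), "fx", "fy", "cx", "cy" (pixels), "camera_from_world" (4x4, takes a point from world to camera coordinates). Camera axes: x right, y up, looking along -z (the intrinsics and any distortion apply to the point x, -y, -z); pixel columns grow to the right and rows downward; lengths in mm; the calibration is good to about 2 mm. A picture is of the moment at which its call begins. There is no depth.
- r.hand_in(): hands the job in; it is judged then, once.
The state is a dict: "time": time; "joint_pos": joint angles; "qd": joint speeds; "joint_efforts": joint torques, N m; "tool_pos": TCP position; "tcp_rot": TCP orientation; "ft_force": force on the tool from outside, world axes, zero at the start; "wrist_torque": the same for the moment, N m; "finger_gap": finger opening in mm; "grip_force": force on a finger pad.
Only numpy, scipy, OpenCV 4.12 (cv2) and the standard library are available. Lean on these libraries where they do the work, as an engineer would, in place of code of your own. Each camera call takes 0.05 s, during which the arm holds its last target. There are 200 camera calls.

## Working session

There is one attempt and no reset: what is moved stays moved. The work goes in short steps, Python scripts to look and compute and a tool call to move; the robot and the scene stay as the last step left them, time stands still between calls to the robot, and variables do not carry over. Pictures are saved under pics/ and viewed, at most 10 in all, crops included, and the job is handed in when it is done.

Besides the shell and the picture viewer there is one more tool, called after "Call:" as name(argument=value, ...) on one line, values as JSON. step_arm: Moves the arm, as the interface text tells. Shifts and turns lie within -1 to 1; 1 stands for 200 mm of shift or 180 degrees of turn. Its arguments: {"type":"object","properties":{"delta_pos":{"type":"array","items":{"type":"array","items":{"type":"number","minimum":-1,"maximum":1}}},"spin":{"type":"array","items":{"type":"number","minimum":-1,"maximum":1}},"gripper":{"type":"number"},"squeeze":{"type":"number"}},"required":["delta_pos","spin"]}

```bash
mkdir -p pics; cat > h.py <<'E'
import numpy as np, cv2
from bench import r
def snap(n,f=None):
    s=r.snapshot(n)
    if f: cv2.imwrite('pics/'+f,s['pixels'])
    return s
def ray(s,u,v):
    T=np.array(s['camera_from_world']); R=T[:3,:3]; t=T[:3,3]
    d=np.array([(u-s['cx'])/s['fx'],-(v-s['cy'])/s['fy'],-1.])
    return -R.T@t, R.T@d
def onz(s,u,v,z):
    o,d=ray(s,u,v); return o+d*(z-o[2])/d[2]
def proj(s,p):
    T=np.array(s['camera_from_world']); c=T[:3,:3]@np.array(p,float)+T[:3,3]
    return s['cx']+s['fx']*c[0]/-c[2], s['cy']-s['fy']*c[1]/-c[2]
E
python3 - <<'E'
from h import *
for n in('top','scene'):
    s=snap(n,n+'0.png'); print(n,s['fx'],s['cx'],s['cy'],[k for k in s],ray(s,280,210))
E
```

```text
top 398.79249447114944 281.1735668653445 212.3626132736045 ['pixels', 'fx', 'fy', 'cx', 'cy', 'camera_from_world'] (array([ 398.92780776,  -18.30639626, 1198.01305916]), array([ 0.15241517,  0.00365593, -0.98833193]))
scene 484.2076635789585 278.15395513644455 203.6656932508942 ['pixels', 'fx', 'fy', 'cx', 'cy', 'camera_from_world'] (array([1217.65082185, -652.16928092,  829.44895875]), array([-0.54958616,  0.54473634, -0.63356376]))
```

View pics/top0.png

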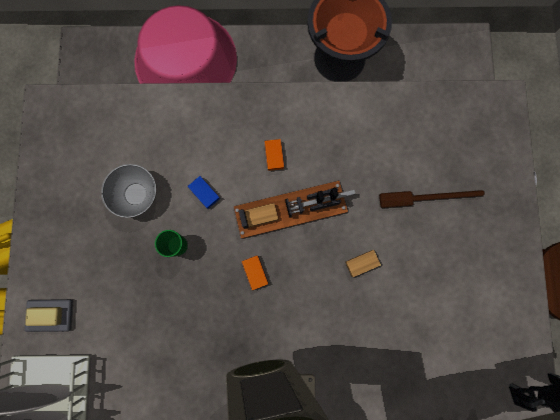

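View pics/scene0.png

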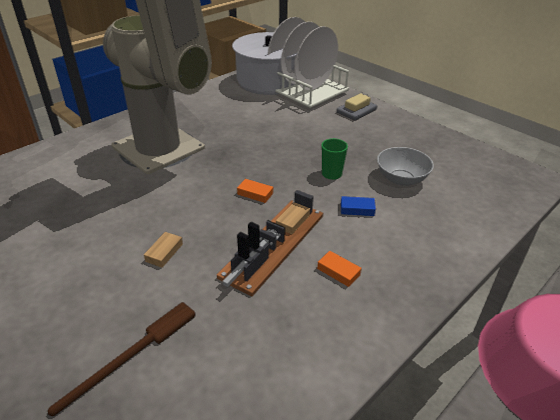

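The top view shows the loose slat at about (363,264) and slat A at (263,214). The plank runs from (237,220) to (347,200), with the fixed jaw at (245,218) and the handle and trigger at about (320-335,197). The orange and blue look-alikes lie nearby.

```bash
python3 - <<'E'
from h import *
s=snap('top'); im=s['pixels']; hsv=cv2.cvtColor(im,cv2.COLOR_BGR2HSV)
for p in [(263,214),(363,264),(290,228),(300,190)]: print(p,hsv[p[1],p[0]])
m=cv2.inRange(hsv,(10,80,110),(22,190,255))
m[:, :200]=0;m[:160]=0;m[310:]=0
c,_=cv2.findContours(m,0,2)
for k in c:
    if cv2.contourArea(k)<100: continue
    (u,v),wh,a=cv2.minAreaRect(k)
    b=cv2.boxPoints(((u,v),wh,a))
    for z in (25,40):
        P=[onz(s,*q,z)[:2] for q in b]; ce=np.mean(P,0); e=[P[1]-P[0],P[2]-P[1]]
        l=max(e,key=np.linalg.norm); print(round(u),round(v),'z',z,ce.round(1),[round(np.linalg.norm(x),1) for x in e],'ang',np.degrees(np.arctan2(l[1],l[0])).round(2))
# plank
hull=cv2.inRange(hsv,(4,100,50),(14,220,170)); hull[:, :200]=0;hull[:160]=0;hull[245:]=0;hull[:,352:]=0
hull=cv2.morphologyEx(hull,cv2.MORPH_OPEN,np.ones((2,2)))
c,_=cv2.findContours(hull,0,2); pts=np.vstack([k for k in c if cv2.contourArea(k)>15 ])
R=cv2.minAreaRect(pts); b=cv2.boxPoints(R); P=[onz(s,*q,15)[:2] for q in b];print(b, np.round(P,1),np.mean(P,0),[np.linalg.norm(P[i]-P[i-1]).round(1) for i in range(4)])
x=[np.degrees(np.arctan2(*(P[i]-P[i-1])[::-1])).round(2) for i in range(4)];print(x)
big=cv2.resize(im[170:250,220:370],None,fx=5,fy=5,interpolation=cv2.INTER_CUBIC);cv2.imwrite('pics/c1.png',big)
E
```

```text
(263, 214) [ 16 141 161]
(363, 264) [ 17 142 160]
(290, 228) [11 33 85]
(300, 190) [ 12 186 114]
363 263 z 25 [ 421.4 -255.3] [np.float64(89.6), np.float64(48.7)] ang -67.6
363 263 z 40 [ 421.1 -252.2] [np.float64(88.4), np.float64(48.1)] ang -67.6
293 219 z 25 [554.1 -52.4] [np.float64(326.5), np.float64(48.8)] ang -79.03
293 219 z 40 [552.1 -51.9] [np.float64(322.4), np.float64(48.2)] ang -79.03
261 214 z 25 [568.6  41.5] [np.float64(88.8), np.float64(51.1)] ang -76.22
261 214 z 40 [566.4  40.7] [np.float64(87.7), np.float64(50.5)] ang -76.22
301 193 z 25 [630.2 -78.5] [np.float64(231.9), np.float64(21.8)] ang -76.47
301 193 z 40 [627.2 -77.7] [np.float64(228.9), np.float64(21.6)] ang -76.47
[[233.80356 206.86447]
 [340.81418 180.65778]
 [348.7073  212.88803]
 [241.69669 239.09473]] [[ 592.   124.8]
 [ 669.9 -199.1]
 [ 570.9 -219.8]
 [ 494.9  100.5]] [581.94168323 -48.39006365] [np.float64(100.2), np.float64(333.2), np.float64(101.1), np.float64(329.2)]
[np.float64(14.09), np.float64(-76.47), np.float64(-168.18), np.float64(103.37)]
```

View pics/c1.png

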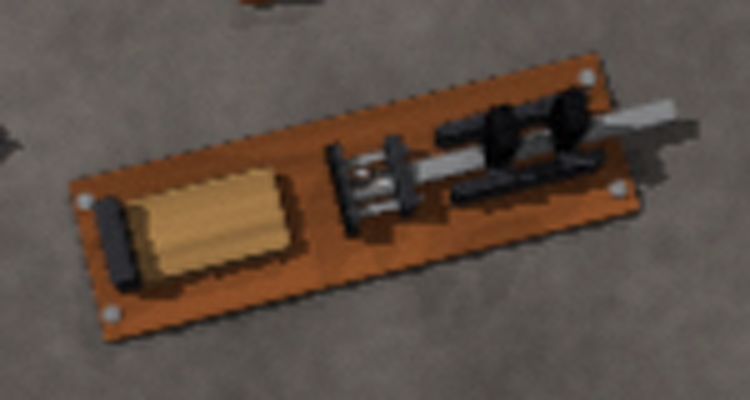

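Crop of the top view: slat A, the pad and plate (pad at crop u≈340, plate at ≈400), then the handle (500,130) and trigger (570,120). The plank centre is about (582,-48) with yaw about 13.5°. The loose slat is at (421,-255) with yaw about 22.4°.

```bash
python3 - <<'E'
from h import *
q=r.sense(); print(q['tool_pos'],q['tcp_rot'],q['finger_gap'],q['time'])
print(np.array(r.snapshot('wrist')['camera_from_world']).round(2))
E
```

```text
[ 144.17339046 -581.99682732  230.49741028] [-1.79920327e+02 -4.80819486e-03  1.39105821e+01] 85.3380123056236 0.15
[[ 2.4000e-01 -9.7000e-01 -0.0000e+00 -5.9839e+02]
 [ 9.2000e-01  2.3000e-01 -3.2000e-01  4.1270e+01]
 [ 3.1000e-01  7.0000e-02  9.5000e-01 -3.8133e+02]
 [ 0.0000e+00  0.0000e+00  0.0000e+00  1.0000e+00]]
```

Call:
step_arm(delta_pos=[[0.173, 0.204, 0], [0.173, 0.204, 0], [0.173, 0.204, 0], [0.173, 0.204, 0], [0.173, 0.204, 0], [0.173, 0.204, 0], [0.173, 0.204, 0], [0.173, 0.204, 0]], spin=[0.058, 0.058, 0.058, 0.058, 0.058, 0.058, 0.058, 0.058], gripper=1, squeeze=40)

```text
time: 1.2
tool_pos: [421.9, -254.5, 231.3]
tcp_rot: [180.0, 0.0, 97.8]
ft_force: [0.4, -1.1, -0.2]
finger_gap: 85.5
grip_force: 0.0
```

Call:
step_arm(delta_pos=[[0, 0, -0.1], [0, 0, -0.1], [0, 0, 0], [0, 0, 0]], spin=[0.058, 0.025, 0, 0])

```text
time: 1.7
tool_pos: [421.2, -256.3, 192.0]
tcp_rot: [180.0, 0.0, 112.2]
ft_force: [0.5, -0.1, -0.6]
finger_gap: 85.6
grip_force: 0.0
```

```bash
python3 - <<'E'
from h import *
q=r.sense(); print(q['tool_pos'],q['tcp_rot'],q['time'])
s=snap('wrist','w1.png'); im=s['pixels']; hsv=cv2.cvtColor(im,cv2.COLOR_BGR2HSV)
m=cv2.inRange(hsv,(10,80,90),(24,190,255))
c,_=cv2.findContours(m,0,2)
for k in c:
    if cv2.contourArea(k)<800: continue
    b=cv2.boxPoints(cv2.minAreaRect(k)); P=[onz(s,*p,25)[:2] for p in b]; print(b.round(), np.mean(P,0).round(1),[np.round(P[i]-P[i-1],1) for i in range(4)])
E
```

```text
[ 421.19035028 -256.25916217  192.0005415 ] [1.79984176e+02 2.70212445e-02 1.12246316e+02] 1.7
[[256. 228.]
 [256. 148.]
 [303. 148.]
 [303. 228.]] [ 421.  -254.4] [array([-50. , -20.5]), array([-32.2,  84.7]), array([45.7, 18.7]), array([ 36.5, -82.9])]
[[415. 206.]
 [485. -13.]
 [565.  13.]
 [494. 232.]] [ 589.7 -108.1] [array([-100.9,   -7.9]), array([-48. , 203.3]), array([79. , 11.2]), array([  69.9, -206.6])]
```

View pics/w1.png

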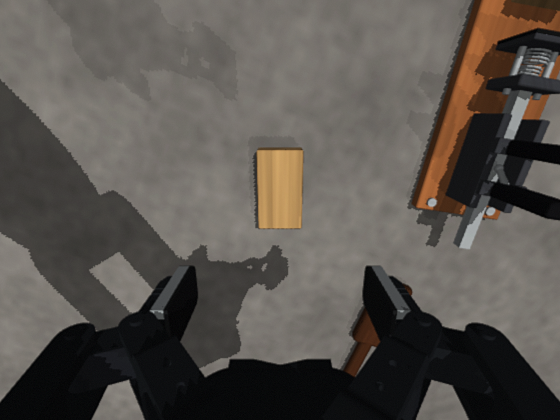

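The wrist view shows the loose slat squarely aligned in the image, spanning (256..303, 148..228), which puts its centre at about (421,-255). I'll descend and grip.

Call:
step_arm(delta_pos=[[0, 0.005, -0.24], [0, 0, -0.24], [0, 0, -0.24], [0, 0, -0.16], [0, 0, -0.055], [0, 0, 0]], spin=[0, 0, 0, 0, 0, 0])

```text
time: 2.5
tool_pos: [421.3, -255.4, 4.8]
tcp_rot: [180.0, 0.0, 112.3]
ft_force: [-0.9, 0.4, 0.2]
finger_gap: 85.3
grip_force: 0.0
```

Call:
step_arm(delta_pos=[[0, 0, 0], [0, 0, 0], [0, 0, 0], [0, 0, 0], [0, 0, 0], [0, 0, 0]], spin=[0, 0, 0, 0, 0, 0], gripper=-1, squeeze=40)

```text
time: 3.25
tool_pos: [422.3, -255.9, 6.0]
tcp_rot: [179.9, 0.1, 112.4]
ft_force: [-0.8, 0.1, 5.5]
finger_gap: 49.0
grip_force: 41.9
```

Call:
step_arm(delta_pos=[[0, 0, 0.2], [0, 0, 0.25], [0, 0, 0.25], [0, 0, 0]], spin=[0, 0, 0, 0])

```text
time: 3.75
tool_pos: [424.1, -257.2, 150.3]
tcp_rot: [179.7, 0.5, 112.4]
ft_force: [-0.2, -0.1, -1.4]
finger_gap: 49.3
grip_force: 42.4
```

Call:
step_arm(delta_pos=[[0.167, 0.189, 0.045], [0.167, 0.189, 0.045], [0.167, 0.189, 0.045], [0.167, 0.189, 0.045], [0.167, 0.189, 0.045], [0, 0, 0], [0, 0, 0]], spin=[-0.012, -0.012, -0.012, -0.012, 0, 0, 0])

```text
time: 4.62
tool_pos: [587.4, -66.0, 188.2]
tcp_rot: [-179.9, -0.0, 103.8]
ft_force: [-0.5, 0.3, -0.3]
finger_gap: 48.8
grip_force: 42.5
```

```bash
python3 - <<'E'
from h import *
q=r.sense(); print(q['tool_pos'],q['tcp_rot'],q['time'])
s=snap('wrist','w2.png'); im=s['pixels']; hsv=cv2.cvtColor(im,cv2.COLOR_BGR2HSV)
m=cv2.inRange(hsv,(14,80,90),(24,190,255))
c,_=cv2.findContours(m,0,2)
for k in c:
    if cv2.contourArea(k)<800: continue
    b=cv2.boxPoints(cv2.minAreaRect(k)); P=[onz(s,*p,40)[:2] for p in b]; print(b.round(), np.mean(P,0).round(1),[np.round(P[i]-P[i-1],1) for i in range(4)])
    P=[onz(s,*p,q['tool_pos'][2]+20)[:2] for p in b]; print('held', np.mean(P,0).round(1),[np.round(P[i]-P[i-1],1) for i in range(4)])
E
```

```text
[587.37558096 -65.95459032 188.18777581] [-1.79894560e+02 -1.99247683e-02  1.03774031e+02] 4.625
[[225. 188.]
 [334. 188.]
 [334. 357.]
 [225. 357.]] [ 611.7 -164.7] [array([-40. , 217.9]), array([109.2,  26.9]), array([  65.5, -211.5]), array([-134.6,  -33.3])]
held [586.7 -61.5] [array([-16.9,  92. ]), array([46.1, 11.3]), array([ 27.6, -89.3]), array([-56.8, -14. ])]
[[258. 132.]
 [258.  26.]
 [313.  26.]
 [313. 132.]] [566.7  41.7] [array([-51.8, -12.8]), array([-19.3,  87.5]), array([46.6, 11.5]), array([ 24.5, -86.2])]
held [567.7  25.7] [array([-21.9,  -5.4]), array([-8.2, 36.9]), array([19.7,  4.8]), array([ 10.4, -36.4])]
```

View pics/w2.png

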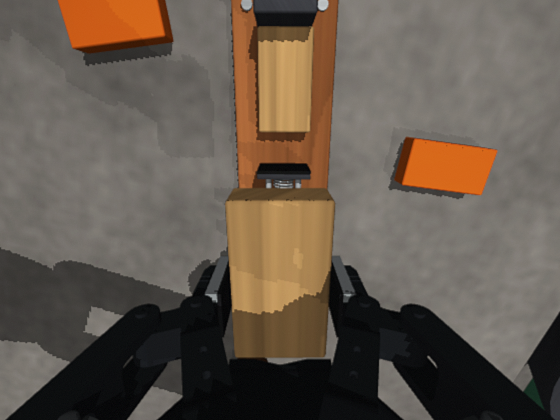

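```bash
python3 - <<'E'
from h import *
im=cv2.imread('pics/w2.png'); s=r.snapshot('wrist'); g=cv2.cvtColor(im,cv2.COLOR_BGR2HSV)
print('col285 rows A',[(i,g[i,285].tolist()) for i in range(126,140,2)])
print('B rows',[(i,g[i,280].tolist()) for i in range(184,206,2)])
print('A row 80',[(i,g[80,i].tolist()) for i in list(range(250,264,2))+list(range(304,320,2))])
print('plank row 100',[(i,g[100,i].tolist()) for i in list(range(230,242,2))+list(range(328,340,2))])
q=r.sense(); t=q['tool_pos']; zt=t[2]+19.5
a=np.radians(13.6); X=np.array([np.cos(a),np.sin(a)]); Y=np.array([-X[1],X[0]])
f=lambda u,v,z:(lambda p:(p.round(1),'X',round(float(p@X),1),'Y',round(float(p@Y),1)))(onz(s,u,v,z)[:2])
print('tcp',t[:2]@X,t[:2]@Y)
print('A near',f(285,131,40),'L',f(258,80,40),'R',f(312,80,40))
print('B far',f(280,200,zt),'bottom far',f(280,188,zt-25),'L',f(228,200,zt),'R',f(334,200,zt))
for u in(235,334): print('plank',f(u,100,15))
print('top est A',np.array([566.4,40.7])@X,np.array([566.4,40.7])@Y,'plank',np.array([581.9,-48.4])@X,np.array([581.9,-48.4])@Y+88.5)
print('jaw top near edge',f(285,25,70)); print('pad top front',f(285,165,65))
E
```

```text
col285 rows A [(126, [18, 130, 189]), (128, [18, 129, 190]), (130, [18, 130, 180]), (132, [14, 146, 89]), (134, [12, 173, 78]), (136, [12, 171, 79]), (138, [11, 166, 77])]
B rows [(184, [90, 7, 171]), (186, [100, 9, 84]), (188, [17, 60, 106]), (190, [16, 137, 84]), (192, [17, 135, 81]), (194, [16, 136, 86]), (196, [17, 135, 98]), (198, [17, 138, 102]), (200, [17, 136, 143]), (202, [17, 130, 188]), (204, [17, 129, 198])]
A row 80 [(250, [12, 173, 153]), (252, [12, 169, 152]), (254, [12, 170, 153]), (256, [11, 174, 95]), (258, [16, 137, 123]), (260, [17, 131, 185]), (262, [17, 132, 184]), (304, [17, 131, 185]), (306, [17, 131, 179]), (308, [17, 133, 174]), (310, [17, 131, 167]), (312, [13, 158, 134]), (314, [12, 174, 133]), (316, [12, 171, 134]), (318, [12, 171, 133])]
plank row 100 [(230, [17, 18, 98]), (232, [13, 23, 99]), (234, [25, 16, 96]), (236, [12, 172, 159]), (238, [12, 171, 172]), (240, [12, 170, 177]), (328, [12, 171, 134]), (330, [12, 171, 143]), (332, [11, 107, 100]), (334, [21, 20, 125]), (336, [18, 21, 124]), (338, [19, 23, 124])]
tcp 554.8970470034003 -202.97093405205177
A near (array([576.8,  -1.4]), 'X', 560.3, 'Y', -137.0) L (array([541.6,  36.7]), 'X', 535.0, 'Y', -91.7) R (array([589.9,  48.5]), 'X', 584.7, 'Y', -91.6)
B far (array([576.9, -22. ]), 'X', 555.5, 'Y', -157.0) bottom far (array([577.1, -22.8]), 'X', 555.5, 'Y', -157.9) L (array([554.5, -27.5]), 'X', 532.5, 'Y', -157.1) R (array([600.1, -16.3]), 'X', 579.4, 'Y', -156.9)
plank (array([520.6,  14.8]), 'X', 509.4, 'Y', -108.0)
plank (array([618.6,  38.8]), 'X', 610.4, 'Y', -107.7)
top est A 560.088994730964 -93.62568013776014 plank 554.2032279624907 -95.37210804239876
jaw top near edge (array([556.4,  77.9]), 'X', 559.1, 'Y', -55.1)
pad top front (array([583.4, -29.4]), 'X', 560.1, 'Y', -165.8)
```

Slat A is at clamp-axis X≈560, Y≈-92 to -93.6, and the held slat B is at (555.5,-202). The remaining shift is about (-21,+107) mm, and the pad is about 29 mm from the ends.

Call:
step_arm(delta_pos=[[-0.035, 0.179, 0], [-0.035, 0.179, 0], [-0.036, 0.178, 0], [0, 0, 0], [0, 0, -0.2], [0, 0, -0.2], [0, 0, -0.1], [0, 0, 0]], spin=[0, 0, 0, 0, 0, 0, 0, 0])

```text
time: 5.72
tool_pos: [565.5, 40.3, 87.7]
tcp_rot: [-179.8, -0.0, 103.7]
ft_force: [0.5, -0.7, -0.6]
finger_gap: 49.5
grip_force: 42.4
```

```bash
python3 - <<'E'
from h import *
q=r.sense(); t=q['tool_pos']; print(t,q['tcp_rot'],q['time'])
a=np.radians(13.6); X=np.array([np.cos(a),np.sin(a)]); Y=np.array([-X[1],X[0]])
print(t[:2]@X,t[:2]@Y+1, 'want 559.5..560, -92..-93.6')
E
```

```text
[565.51002013  40.25949004  87.70709785] [-1.79804466e+02 -4.23063845e-02  1.03661441e+02] 5.725
559.1203865660498 -92.84456689266524 want 559.5..560, -92..-93.6
```

Call:
step_arm(delta_pos=[[0.003, 0, -0.1], [0, 0, -0.07], [0, 0, -0.02], [0, 0, -0.008], [0, 0, 0], [0, 0, 0]], spin=[0, 0, 0, 0, 0, 0])

```text
time: 6.48
tool_pos: [567.9, 41.2, 50.3]
tcp_rot: [179.9, 0.0, 103.7]
ft_force: [0.7, 0.5, -0.6]
finger_gap: 49.2
grip_force: 42.4
```

Call:
step_arm(delta_pos=[[0, 0, -0.01], [0, 0, -0.006], [0, 0, 0], [0, 0, 0]], spin=[0, 0, 0, 0])

```text
time: 6.98
tool_pos: [567.5, 41.2, 46.5]
tcp_rot: [-180.0, -0.0, 103.7]
ft_force: [0.2, -0.4, -1.1]
finger_gap: 48.9
grip_force: 42.4
```

Call:
step_arm(delta_pos=[[0, 0, -0.006], [0, 0, 0], [0, 0, 0]], spin=[0, 0, 0])

```text
time: 7.35
tool_pos: [567.7, 41.2, 46.1]
tcp_rot: [180.0, 0.0, 103.7]
ft_force: [-3.2, -0.0, 5.8]
finger_gap: 48.8
grip_force: 43.2
```

Call:
step_arm(delta_pos=[[0, 0, 0], [0, 0, 0], [0, 0, 0], [0, 0, 0], [0, 0, 0]], spin=[0, 0, 0, 0, 0], gripper=1)

```text
time: 7.98
tool_pos: [567.5, 41.2, 45.3]
tcp_rot: [-180.0, -0.0, 103.7]
ft_force: [0.7, 0.2, 0.9]
finger_gap: 85.4
grip_force: 0.0
```

Call:
step_arm(delta_pos=[[0, 0, 0.15], [0, 0, 0.25], [0.069, -0.286, 0.2], [0.069, -0.286, 0.15], [0, 0, 0], [0, 0, 0]], spin=[0, 0, 0, 0, 0, 0])

```text
time: 8.72
tool_pos: [592.3, -63.1, 188.3]
tcp_rot: [-180.0, -0.0, 103.7]
ft_force: [-0.6, -1.1, -0.9]
finger_gap: 85.1
grip_force: 0.0
```

```bash
python3 - <<'E'
from h import *
q=r.sense(); t=q['tool_pos']; print(t,q['tcp_rot'],q['time'])
s=snap('wrist','w3.png')
E
```

```text
[592.32413681 -63.07784132 188.26999735] [-1.79968855e+02 -3.99338031e-02  1.03679161e+02] 8.725
```

View pics/w3.png

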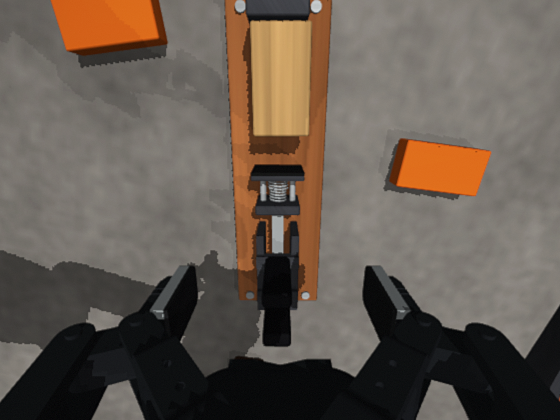

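```bash
python3 - <<'E'
from h import *
im=cv2.imread('pics/w3.png'); s=r.snapshot('wrist'); g=cv2.cvtColor(im,cv2.COLOR_BGR2HSV)
print([(i,g[i,280].tolist()) for i in range(130,146)])
print([(i,g[80,i].tolist()) for i in list(range(246,256))+list(range(304,314))])
print('V col278',[(i,int(g[i,278,2])) for i in list(range(160,182,2))+list(range(196,216,2))+list(range(250,350,3))])
a=np.radians(13.6); X=np.array([np.cos(a),np.sin(a)]); Y=np.array([-X[1],X[0]])
f=lambda u,v,z:(lambda p:('X',round(float(p@X),1),'Y',round(float(p@Y),1)))(onz(s,u,v,z)[:2])
print('B near',f(280,135,65),'L',f(251,80,65),'R',f(309,80,65))
for u in(228,330): print('plank',f(u,60,15))
print('jawtop',f(280,20,70))
print('pad front',f(278,166,65),'pad back',f(278,180,65),'plate front',f(278,203,64),'plate back',f(278,214,64))
cv2.imwrite('pics/c3.png',cv2.resize(im[120:360,200:360],None,fx=3.3,fy=2.5,interpolation=cv2.INTER_CUBIC))
E
```

```text
[(130, [18, 129, 198]), (131, [18, 129, 198]), (132, [18, 128, 199]), (133, [18, 129, 200]), (134, [18, 132, 186]), (135, [17, 133, 148]), (136, [15, 147, 92]), (137, [11, 171, 76]), (138, [12, 176, 81]), (139, [12, 169, 83]), (140, [12, 171, 82]), (141, [11, 171, 82]), (142, [11, 171, 82]), (143, [12, 170, 81]), (144, [12, 168, 82]), (145, [12, 171, 82])]
[(246, [12, 171, 127]), (247, [12, 172, 89]), (248, [11, 168, 76]), (249, [12, 172, 74]), (250, [11, 177, 69]), (251, [13, 153, 80]), (252, [17, 134, 152]), (253, [17, 129, 192]), (254, [17, 128, 195]), (255, [17, 128, 191]), (304, [17, 129, 186]), (305, [17, 130, 182]), (306, [17, 131, 183]), (307, [18, 133, 184]), (308, [17, 130, 182]), (309, [17, 132, 158]), (310, [15, 145, 114]), (311, [12, 170, 129]), (312, [11, 170, 141]), (313, [12, 174, 141])]
V col278 [(160, 148), (162, 150), (164, 83), (166, 11), (168, 12), (170, 11), (172, 15), (174, 23), (176, 58), (178, 64), (180, 56), (196, 92), (198, 159), (200, 160), (202, 55), (204, 27), (206, 53), (208, 67), (210, 62), (212, 60), (214, 51), (250, 156), (253, 66), (256, 18), (259, 13), (262, 9), (265, 7), (268, 9), (271, 12), (274, 9), (277, 8), (280, 6), (283, 6), (286, 4), (289, 5), (292, 5), (295, 10), (298, 10), (301, 11), (304, 12), (307, 12), (310, 5), (313, 8), (316, 6), (319, 6), (322, 9), (325, 3), (328, 6), (331, 9), (334, 8), (337, 11), (340, 10), (343, 16), (346, 58), (349, 129)]
B near ('X', 561.0, 'Y', -136.0) L ('X', 536.5, 'Y', -91.3) R ('X', 585.2, 'Y', -91.1)
plank ('X', 509.9, 'Y', -68.4)
plank ('X', 609.7, 'Y', -68.1)
jawtop ('X', 560.7, 'Y', -48.9)
pad front ('X', 559.3, 'Y', -163.7) pad back ('X', 559.3, 'Y', -176.8) plate front ('X', 559.3, 'Y', -199.5) plate back ('X', 559.4, 'Y', -210.7)
```

View pics/c3.png

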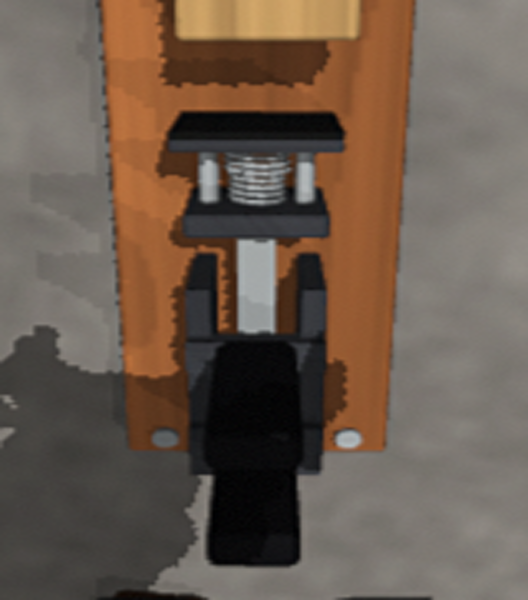

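```bash
python3 - <<'E'
from h import *
im=cv2.imread('pics/w3.png'); s=r.snapshot('wrist')
a=np.radians(13.6); X=np.array([np.cos(a),np.sin(a)]); Y=np.array([-X[1],X[0]])
o,_=ray(s,280,210); print('cam',o[:2]@X,o[:2]@Y+184,o[2])
f=lambda s,u,v,z:(lambda p:(round(float(p@X)-559.8,1),round(float(p@Y)+184,1)))(onz(s,u,v,z)[:2])
for v in (256,290,294,300,306,336,346): print(v,f(s,278,v,130),f(s,278,v,15))
t=snap('top'); g=t['pixels'].max(2)
m=((g<26)*255).astype(np.uint8); m[:165]=0;m[230:]=0;m[:,:300]=0;m[:,360:]=0
for z in (130,):
    for p in [(316.5,193),(323,193),(330,190),(338,190)]: print(p,f(t,*p,z))
e=np.clip(im[220:360,230:330].astype(float)*8,0,255).astype(np.uint8)
e2=np.clip(t['pixels'][175:225,280:360].astype(float)*4,0,255).astype(np.uint8)
e=cv2.resize(e,(400,560),interpolation=0); e2=cv2.resize(e2,(400,250),interpolation=0)
out=np.zeros((560,800,3),np.uint8); out[:,:400]=e; out[:250,400:]=e2
cv2.imwrite('pics/c4.png',out)
E
```

```text
cam 560.9484094934468 66.61052396694556 330.35893254458495
256 (-0.1, -37.4) (-0.7, -97.0)
290 (0.0, -67.7) (-0.6, -144.7)
294 (0.0, -71.4) (-0.6, -150.6)
300 (0.0, -77.1) (-0.6, -159.6)
306 (0.0, -82.8) (-0.6, -168.6)
336 (0.1, -113.0) (-0.5, -216.2)
346 (0.1, -123.7) (-0.5, -232.9)
(316.5, 193) (6.0, -70.4)
(323, 193) (1.7, -87.6)
(330, 190) (5.1, -108.2)
(338, 190) (-0.2, -129.4)
```

View pics/c4.png

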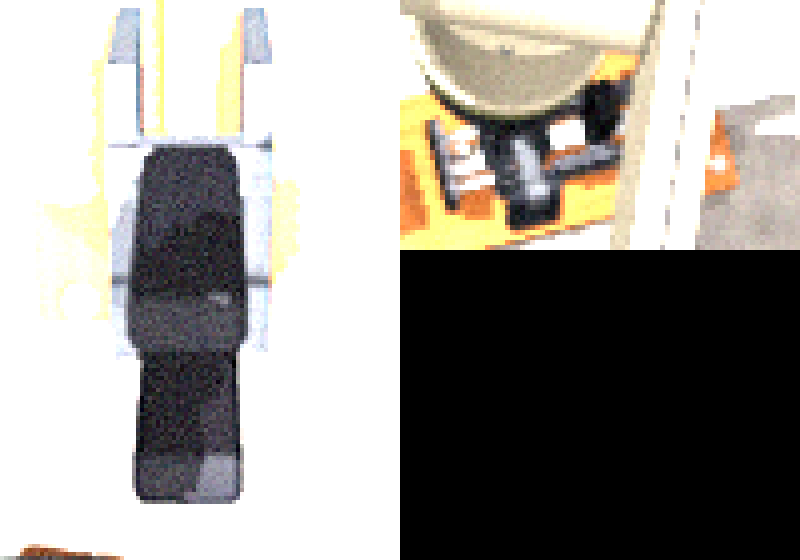

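The wrist crop shows the handle's top at rows 293–308 and the trigger's top at rows 333–345. That gives clamp y from -70.5 to -85 and from -110 to -123, a 26 mm gap that matches the given dimensions. The squeeze point is at about clamp y -92, world (609,-137).

Call:
step_arm(delta_pos=[[0.01, -0.046, 0], [0.01, -0.046, 0], [0.01, -0.046, 0], [0.01, -0.046, 0], [0.01, -0.046, 0], [0.01, -0.046, 0], [0.01, -0.046, 0], [0.012, -0.046, 0]], spin=[-0.0556, -0.0556, -0.0556, -0.0556, -0.0556, -0.0556, -0.0556, -0.0556])

```text
time: 9.93
tool_pos: [608.8, -135.9, 188.0]
tcp_rot: [-179.9, 0.1, 23.4]
ft_force: [0.5, 0.3, 0.5]
finger_gap: 85.4
grip_force: 0.0
```

Call:
step_arm(delta_pos=[[0, 0, 0], [0, 0, 0], [0, 0, 0]], spin=[-0.0556, 0, 0])

```text
time: 10.3
tool_pos: [608.9, -136.1, 188.4]
tcp_rot: [-180.0, 0.0, 13.9]
ft_force: [0.5, -0.3, 0.1]
finger_gap: 85.1
grip_force: 0.0
```

```bash
python3 - <<'E'
from h import *
q=r.sense(); t=q['tool_pos']; print(t,q['tcp_rot'],q['time'])
s=snap('wrist','w4.png'); im=s['pixels']
a=np.radians(13.6); X=np.array([np.cos(a),np.sin(a)]); Y=np.array([-X[1],X[0]])
print('tcp clamp',t[:2]@X-559.8,t[:2]@Y+184)
sc=snap('scene')['pixels'][170:300,200:340]
cv2.imwrite('pics/c5.png',np.hstack([cv2.resize(im,(400,400)),cv2.resize(sc,(400,400))]))
E
```

```text
[ 608.91220949 -136.06283486  188.44624179] [-1.79977709e+02  2.90549579e-02  1.39367942e+01] 10.3
tcp clamp 0.04481789219573784 -91.42867274576429
```

View pics/c5.png

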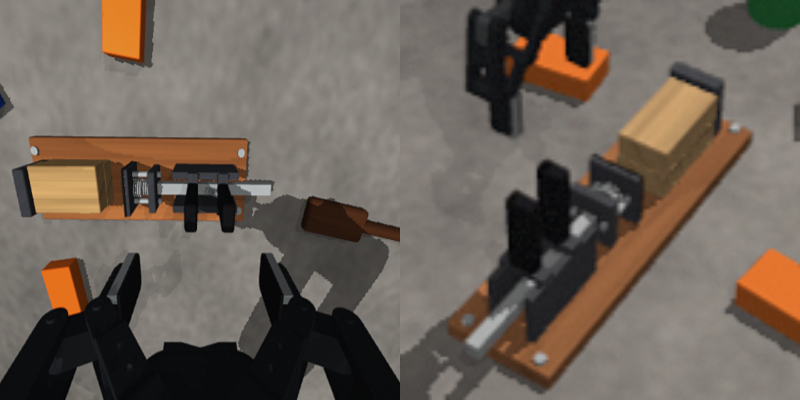

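The slats are stacked flush, and the fingers straddle the handle and trigger in line with the clamp. I'll descend.

Call:
step_arm(delta_pos=[[0, -0.003, -0.2], [0, 0, -0.15], [0, 0, -0.12], [0, 0, -0.05], [0, 0, 0]], spin=[0, 0, 0, 0, 0])

```text
time: 11.02
tool_pos: [608.7, -137.2, 84.4]
tcp_rot: [-180.0, 0.1, 13.7]
ft_force: [-0.1, -0.5, 0.5]
finger_gap: 85.4
grip_force: 0.0
```

Call:
step_arm(delta_pos=[[0, 0, 0], [0, 0, 0], [0, 0, 0], [0, 0, 0], [0, 0, 0], [0, 0, 0]], spin=[0, 0, 0, 0, 0, 0], gripper=-1, squeeze=50)

```text
time: 11.78
tool_pos: [611.8, -140.3, 89.5]
tcp_rot: [179.6, -0.3, 13.6]
ft_force: [-2.5, -8.6, 11.4]
finger_gap: 43.1
grip_force: 54.2
```

Call:
step_arm(delta_pos=[[0.001, -0.01, 0], [0, 0, 0], [0, 0, 0], [0, 0, 0], [0, 0, 0]], spin=[0, 0, 0, 0, 0], gripper=0.9)

```text
time: 12.4
tool_pos: [609.1, -139.1, 84.6]
tcp_rot: [-180.0, 0.0, 13.7]
ft_force: [-0.3, 0.2, 0.5]
finger_gap: 81.2
grip_force: 0.0
```

```bash
python3 - <<'E'
from h import *
q=r.sense(); t=q['tool_pos']; print(t,q['tcp_rot'],q['time'])
s=snap('wrist','w5.png'); im=s['pixels']; sc=snap('scene','s5.png')['pixels'][170:300,200:340]
for n in(' ',): pass
cv2.imwrite('pics/c6.png',np.hstack([cv2.resize(im,(400,400)),cv2.resize(sc,(400,400))]))
E
```

```text
[ 609.14056107 -139.08737991   84.61289885] [-1.79982450e+02  1.77225874e-02  1.36740673e+01] 12.4
```

View pics/c6.png

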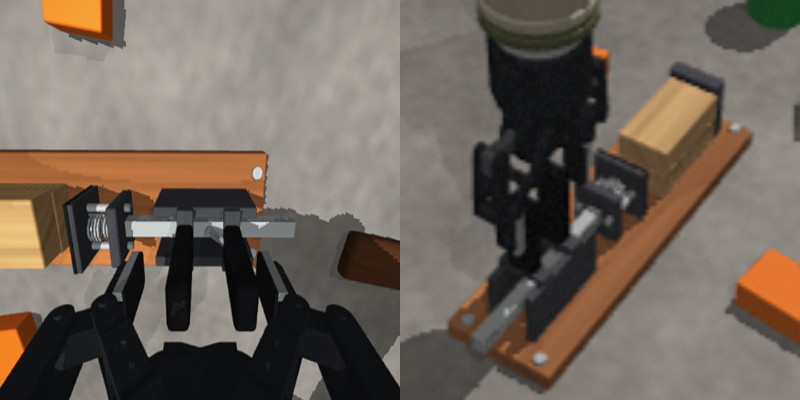

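The scene view shows the pad now about 20 mm from the pile. In the wrist view the pad, spring and plate lie along row ~239, columns ~95-180. From here I'll track them by brightness profile.

```bash
cat > p.py <<'E'
from h import *
s=snap('wrist'); im=s['pixels']; q=r.sense()
a=np.radians(13.6); X=np.array([np.cos(a),np.sin(a)]); Y=np.array([-X[1],X[0]])
print(q['time'],q['tool_pos'].round(1) if hasattr(q['tool_pos'],'round') else q['tool_pos'])
for row in (232,242):
    v=im[row-2:row+3,60:230].max(2).mean(0); sat=(im[row-2:row+3,60:230].max(2)-im[row-2:row+3,60:230].min(2)).mean(0)
    k=np.where(v<75,'#',np.where(sat>35,'w','.'))
    print(row,''.join(k))
    d=np.flatnonzero(k[1:]!=k[:-1])+61
    print([(int(c),round(float(onz(s,c,row,48)[:2]@Y+184),1)) for c in d])
E
python3 p.py
```

```text
12.55 [ 609.2 -139.2   84.7]
232 wwwwwwwwwww######wwwwwwwwwwww#########.....####################...##..##...#....#.......##...........##############.......................................................
[(71, 46.0), (77, 42.0), (89, 33.9), (98, 27.9), (103, 24.6), (123, 11.1), (126, 9.1), (128, 7.8), (130, 6.5), (132, 5.1), (135, 3.1), (136, 2.4), (140, -0.2), (141, -0.9), (148, -5.6), (150, -6.9), (161, -14.3), (175, -23.7)]
242 wwwwww######wwwwwwwwwwwww#####www#######.....#################...#...#.........###....................##############......................................................
[(66, 51.1), (72, 47.0), (85, 38.2), (90, 34.8), (93, 32.7), (100, 28.0), (105, 24.6), (122, 13.1), (125, 11.0), (126, 10.4), (129, 8.3), (130, 7.6), (139, 1.5), (142, -0.5), (162, -14.1), (176, -23.6)]
```

Call:
step_arm(delta_pos=[[0, 0, 0], [0, 0, 0], [0, 0, 0], [0, 0, 0], [0, 0, 0]], spin=[0, 0, 0, 0, 0], gripper=-1)

```text
time: 13.18
tool_pos: [610.5, -140.6, 87.7]
tcp_rot: [179.8, -0.1, 13.6]
ft_force: [-5.0, -2.0, 14.9]
finger_gap: 43.0
grip_force: 58.0
```

Call:
step_arm(delta_pos=[[0, 0, 0], [0, 0, 0], [0, 0, 0], [0, 0, 0], [0, 0, 0]], spin=[0, 0, 0, 0, 0], gripper=0.9)

```text
time: 13.8
tool_pos: [609.2, -139.2, 84.7]
tcp_rot: [-180.0, 0.0, 13.7]
ft_force: [-0.2, 0.3, 0.9]
finger_gap: 81.3
grip_force: 0.0
```

```bash
python3 p.py
```

```text
13.85 [ 609.2 -139.3   84.7]
232 wwwwwwwwww############......#####################...##..##.........#..................################....................................................................
[(70, 46.7), (82, 38.6), (88, 34.6), (109, 20.5), (112, 18.5), (114, 17.2), (116, 15.8), (118, 14.5), (127, 8.5), (128, 7.8), (146, -4.3), (162, -15.0)]
242 wwwwww#######wwww########.....##################...#....#...#......##...................##############....................................................................
[(66, 51.1), (73, 46.3), (77, 43.6), (85, 38.2), (90, 34.8), (108, 22.6), (111, 20.5), (112, 19.9), (116, 17.1), (117, 16.5), (120, 14.4), (121, 13.7), (127, 9.7), (129, 8.3), (148, -4.6), (162, -14.1)]
```

Call:
step_arm(delta_pos=[[0, 0, 0], [0, 0, 0], [0, 0, 0], [0, 0, 0], [0, 0, 0]], spin=[0, 0, 0, 0, 0], gripper=-1)

```text
time: 14.48
tool_pos: [610.5, -140.6, 87.8]
tcp_rot: [179.8, -0.1, 13.6]
ft_force: [-5.8, -1.8, 14.4]
finger_gap: 43.2
grip_force: 59.1
```

Call:
step_arm(delta_pos=[[0, 0, 0], [0, 0, 0], [0, 0, 0], [0, 0, 0], [0, 0, 0]], spin=[0, 0, 0, 0, 0], gripper=0.9)

```text
time: 15.1
tool_pos: [609.2, -139.2, 84.7]
tcp_rot: [-180.0, 0.0, 13.7]
ft_force: [0.4, -0.3, 0.0]
finger_gap: 81.2
grip_force: 0.0
```

```bash
python3 p.py
```

```text
15.15 [ 609.2 -139.3   84.7]
232 #######.....#######################...##...#..........##...............#################..................................................................................
[(67, 48.7), (72, 45.3), (95, 29.9), (98, 27.9), (100, 26.6), (103, 24.6), (104, 23.9), (114, 17.2), (116, 15.8), (131, 5.8), (148, -5.6)]
242 ww########....####################...#....#...#....##.##....#...........#################.................................................................................
[(62, 53.8), (70, 48.3), (74, 45.6), (94, 32.1), (97, 30.0), (98, 29.3), (102, 26.6), (103, 26.0), (106, 23.9), (107, 23.2), (111, 20.5), (113, 19.2), (114, 18.5), (116, 17.1), (120, 14.4), (121, 13.7), (132, 6.3), (149, -5.2)]
```

Call:
step_arm(delta_pos=[[0, 0, 0], [0, 0, 0], [0, 0, 0], [0, 0, 0], [0, 0, 0], [0, 0, 0]], spin=[0, 0, 0, 0, 0, 0], gripper=-1)

```text
time: 15.9
tool_pos: [610.5, -140.6, 87.8]
tcp_rot: [179.8, -0.1, 13.6]
ft_force: [-5.8, -2.1, 13.9]
finger_gap: 43.1
grip_force: 59.5
```

```bash
python3 p.py
```

```text
15.95 [ 610.5 -140.6   87.8]
232 ########################..##...#...#.......#.............#################................................................................................................
[(84, 37.5), (86, 36.2), (88, 34.8), (91, 32.8), (92, 32.1), (95, 30.1), (96, 29.4), (103, 24.6), (104, 24.0), (117, 15.1), (134, 3.6)]
242 ..####################...#...#....#....###................#################...............................................................................................
[(62, 54.2), (82, 40.5), (85, 38.4), (86, 37.7), (89, 35.7), (90, 35.0), (94, 32.2), (95, 31.5), (99, 28.8), (102, 26.7), (118, 15.7), (135, 4.0)]
```

Call:
step_arm(delta_pos=[[0, 0, 0], [0, 0, 0], [0, 0, 0], [0, 0, 0], [0, 0, 0]], spin=[0, 0, 0, 0, 0], gripper=0.9)

```text
time: 16.58
tool_pos: [609.2, -139.2, 84.7]
tcp_rot: [-180.0, 0.0, 13.7]
ft_force: [-0.3, 0.6, 0.1]
finger_gap: 81.0
grip_force: 0.0
```

```bash
python3 p.py
```

```text
16.625 [ 609.2 -139.3   84.7]
232 #######################...##..#....#.......##...........###################...............................................................................................
[(83, 38.0), (86, 35.9), (88, 34.6), (90, 33.3), (91, 32.6), (95, 29.9), (96, 29.2), (103, 24.6), (105, 23.2), (116, 15.8), (135, 3.1)]
242 .#####################...#...#....#....###................##################..............................................................................................
[(61, 54.5), (82, 40.2), (85, 38.2), (86, 37.5), (89, 35.5), (90, 34.8), (94, 32.1), (95, 31.4), (99, 28.7), (102, 26.6), (118, 15.8), (136, 3.6)]
```

Call:
step_arm(delta_pos=[[0, 0, 0], [0, 0, 0], [0, 0, 0], [0, 0, 0], [0, 0, 0], [0, 0, 0]], spin=[0, 0, 0, 0, 0, 0], gripper=-1)

```text
time: 17.38
tool_pos: [610.4, -140.6, 88.0]
tcp_rot: [179.9, -0.1, 13.6]
ft_force: [-6.6, -2.1, 16.1]
finger_gap: 43.0
grip_force: 57.3
```

```bash
python3 p.py
```

```text
17.425 [ 610.5 -140.6   88. ]
232 ########################..##...#...........###################............................................................................................................
[(84, 37.7), (86, 36.4), (88, 35.0), (91, 33.0), (92, 32.3), (103, 24.8), (122, 11.9)]
242 ..####################...##...#..............##################...........................................................................................................
[(62, 54.4), (82, 40.7), (85, 38.6), (87, 37.2), (90, 35.2), (91, 34.5), (105, 24.8), (123, 12.4)]
```

The pad has stopped against the pile and the plate moved about 9.3 mm further, so the spring is squeezed about 11 mm. The trigger is held, so I'll hand in.

```bash
python3 -c "
from bench import r
print(r.hand_in())"
```

```text
the job is handed in; nothing more can be done
None
```

I laid the loose slat flush on the other and pumped the clamp five times, until the pad's spring was squeezed by an estimated 11 mm (limit 17.5 mm); I handed in at 17.4 s with the trigger still held, and no verdict came back.

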